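# Seat the keyed cover of the patio fan's battery box

### The arm

A 7-joint arm with a two-finger parallel gripper is mounted at the origin on the work surface. World frame = base frame: x ahead of the robot, y to its left, z up, the work surface at z = 0. Lengths are in m, angles in rad, forces in N, time in s.
With the tool pointing down it reaches from about 0.425 to 0.925 m from the base axis. Payload 6.8 kg.
Tool frame: the origin (TCP) lies at the very end of the fingers, on their centre line; the grasp point (between the pads) lies 19 mm behind it; z points along the fingers, y is the line along which they close (so a half turn about z gives the same grasp; the last joint's range is limited). The gripper opens to 85 mm and grips with 20 to 120 N. Pads are 22 mm wide; open, the fingers measure 114 mm over their backs; the gripper's body (76 mm by 85 mm) begins 54 mm behind the grasp point. The pads swing forward as they close: fully open they stand 13 mm farther back than shut.
Start: joints at [-1.39, 0.477, 0.022, 1.555, -0.011, 1.109, -0.083], TCP at [0.192, 0.647, 0.231] pointing down, gripper open.
Joint ranges: [-2.96, 2.96], [-0.34, 2.1], [-1.41, 1.46], [0.24, 2.44], [-1.37, 4.51], [0.17, 1.92], [-2.96, 2.96]. Speed limits (rad/s): [2.39, 2.39, 3.14, 3.14, 3.14, 3.14, 3.14].

### API

Orientations are given as a unit quaternion [w, x, y, z].
In Python, from station import bot gives the robot as it stands. The module is installed in compiled form; this text tells all that it offers.
- The arm moves only by the shell command python3 -m jog 'ROWS' [OPENING] [FORCE]. ROWS is JSON, a list of rows, each a list of 4 numbers: the shift along the tool's x, y, z in cm, then the turn about the tool's z in rad. In form: [[x, y, z, spin], ...]. A call has 1 to 20 rows; each row is the pose to reach, as a shift and turn from the pose commanded when the call began, along the tool's axes at that moment; what a row does not reach only later rows make up. A row lasts 1/12 s, in which the tool goes at most 41.7 mm and 7.16 degrees, less where a joint would pass 70% of its speed; a pose out of reach is approached as far as the arm can. A call with a gripper value outside its range is refused whole. OPENING is the closure, from -1 (fully open) to 1 (shut), set as the call begins (- or left out, the last holds). The fingers move at their own pace and stop on an object; FORCE is the grip in N (left out, the last holds). Time passes only in rows, so rows that repeat a pose let the fingers close. It gives the time, the measured TCP pose, the force, the opening and the grip force at its end, in the units of the state.
- bot.get_obs(): the state, without advancing time (a new reading comes with each control period).
- bot.read_camera(name): name is "side" or "top" or "wrist"; returns a dict with "pixels" (400x640x3 uint8, red, green, blue), "depth" (400x640 float32, m along the optical axis (not along the pixel's ray), 0 where there is no reading), "fovy" (degrees; the focal length in pixels is half the picture's height over the tangent of half this angle, whatever the lens; pixels are square), "cx", "cy" (the principal point, pixels), "pose" (4x4, takes a point from camera to world coordinates). Camera axes: x right, y down, z forward; pixel columns grow to the right and rows downward; lengths in m; the calibration is good to about 2 mm. The wrist camera is an equidistant fisheye: a pixel r from the principal point sees the ray r / f radians off the axis. A picture is of the moment at which its call begins.
- bot.hand_in(): hands the job in; it is judged then, once.
The state is a dict: "t": time; "q": joint angles; "joint_vel": joint speeds; "joint_torque": joint torques, N m; "eef_pos": TCP position; "tool_rot": TCP orientation; "contact_force": force on the tool from outside, world axes, zero at the start; "torque": the same for the moment, N m; "gripper_width": opening from 0.0 (shut) to 1.0 (fully open); "grasp_force": force on a finger pad.
Only numpy, scipy, OpenCV 4.12 (cv2) and the standard library are available. Lean on these libraries where they do the work, as an engineer would, in place of code of your own. Each camera call takes 0.05 s, during which the arm holds its last target. There are 200 camera calls.

### The job

Close the fan's battery box against the dust: with a fingertip, push the orange cover round by its black tab until the notch in its rim is over the box's brass pin, then press the cover fully down onto its seal. Do not pull the cover up off the box, leave everything else on the table where it is, and finish with the hand clear.

Things in the scene. Friction and masses are not known exactly. Their poses are not given: they have to be found in the camera images.
- battery_box: grey battery box, 160 x 160 x 32 mm high, fixed to the table; origin at the centre of its underside, z up; the cover turns about the vertical line through this origin. Its +x side carries the pin and, outside the pin, a short white line on the box top
- pin_top (a point): tip of the upright brass locating pin (10 mm diameter, round-nosed), fixed to the box 60 mm from the cover's axis in the box's +x direction, 42 mm above the table. The outer half of the pin shows past the rim of the unseated cover
- cover_centre (a point): centre of the top face of the cover. The cover is an orange plastic disc, 120 mm diameter, 8 mm thick, about 0.18 kg, on a central spindle: it can turn and move up and down but not tilt or shift. Its top face is 50.8 mm above the table as it starts (standing just above the pin's tip) and 42 mm when fully pressed down. It can be pressed anywhere on top
- tab_top (a point): top centre of the round black tab on the cover (20 mm diameter, standing 16 mm above the top face), 40 mm from the cover's axis, straight across the axis from the notch (180 degrees round). Pushing its side takes 1 to 2 N; the cover stays where it is left
- notch (a point): middle of the open notch in the cover's rim, at the top face, 60 mm from the axis, where the pin must stand; the notch is about 19 mm wide there and 13 mm deep from the rim, so the pin has about 4 mm to spare on either side. A short white line on the cover points at it
- cover_turn (a joint): turn of the cover relative to the box in rad, growing anticlockwise seen from above; 0 (or 6.283, a full turn) is notch over pin. It turns freely both ways, from -6.4 to 12.7
- cover_press (a joint): downward travel of the cover in m: 0 as it starts, 0.0088 fully down on the seal, negative when pulled up. Pressing takes about 3 N against friction and it stays where it is left; with the notch off the pin it is stopped within 3 mm
- mug: grey ceramic mug, 82 mm across, 92 mm high, handle on its +y side, loose; origin at the centre of its underside; bystander standing beside the box
- tongs: stainless steel tongs lying flat, about 225 mm long, 60 mm wide, 24 mm high, tips towards +x, loose; origin on the table near the middle; bystander beside the box
- glass_dish: shallow glass dish, 130 mm across, 30 mm high, loose; origin at the centre of its underside; bystander
- planter: empty aluminium planter, 140 mm across the rim, 115 mm high, loose; origin at the centre of its underside; bystander
- sunscreen: white bottle with orange cap, 48 mm diameter, 150 mm high, loose; origin at the centre of its underside; bystander
- screwdriver: screwdriver lying along its x axis, loose; bystander
Mind the look-alikes: they are no part of the job. Several things have the shape of the battery_box; the one meant has the colours described above.

How it is judged:
By the outcome, as a careful person would: the job done as asked, in the order asked, and still so for the second after the job is handed in, with the robot touching nothing.
It also fails if it takes over 54 s, if anything falls off the work surface, if the arm or the gripper's body presses on something with over 40 N, if the wrist force passes 120 N, or if a joint passes its speed limit or range.

## Working session

There is one attempt and no reset: what is moved stays moved. The work goes in short steps, Python scripts to look and compute and a shell command to move; the robot and the scene stay as the last step left them, time stands still between calls to the robot, and variables do not carry over. Pictures are saved under pics/ and viewed, at most 12 in all, crops included, and the job is handed in when it is done.

```bash
mkdir -p pics
cat > h.py <<'E'
from station import bot
import cv2,numpy as np
def snap(n,f):
    c=bot.read_camera(n); cv2.imwrite('pics/'+f+'.png',c['pixels'][:,:,::-1]); np.savez('pics/'+f+'.npz',**c); return c
def load(f): return dict(np.load('pics/'+f+'.npz'))
def foc(c): return 200/np.tan(np.radians(float(c['fovy']))/2)
def pt(c,u,v,z=None):
    f=foc(c); T=c['pose']; r=np.array([(u-c['cx'])/f,(v-c['cy'])/f,1.])
    if z is None: d=np.median(c['depth'][int(v)-1:int(v)+2,int(u)-1:int(u)+2])
    else: d=(z-T[2,3])/(T[:3,:3]@r)[2]
    return T[:3,3]+T[:3,:3]@(r*d)
E
python3 - <<'E'
from h import *
print(bot.get_obs())
for n in('top','side'):
    c=snap(n,n+'0'); print(n,c['fovy'],c['pose'])
E
```

```text
{'t': 0.0, 'q': array([-1.39011465,  0.47781289,  0.0223386 ,  1.55645023, -0.01155203,
        1.10932035, -0.08311002]), 'joint_vel': array([ 0.00123054, -0.00068857,  0.00062118, -0.00105778,  0.0008818 ,
        0.00033992,  0.00026019]), 'joint_torque': array([ 1.29336013e-04, -5.96452439e+01,  1.60799369e+00, -2.81198269e+01,
        1.24275152e-02,  9.17411700e-03, -2.48063679e-05]), 'eef_pos': array([0.19205815, 0.64647331, 0.23031764]), 'tool_rot': array([-8.82471458e-05,  1.43894821e-01,  9.89592549e-01, -9.27626404e-04]), 'contact_force': array([ 0.30542428, -0.0978909 ,  0.81686355]), 'torque': array([ 0.08152982, -0.02432635,  0.04150988]), 'grasp_force': 0.0, 'gripper_width': 0.9996888027726023}
top 48.09403954391505 [[-2.03215319e-02 -9.80759981e-01  1.94156882e-01  2.25548723e-01]
 [-9.99792912e-01  2.01445608e-02 -2.88603961e-03  6.81705229e-03]
 [-1.08069298e-03 -1.94175324e-01 -9.80966246e-01  1.27292949e+00]
 [ 0.00000000e+00  0.00000000e+00  0.00000000e+00  1.00000000e+00]]
side 50.66601497127481 [[ 0.99986193 -0.00919256  0.01384248  0.44854304]
 [-0.01601453 -0.75532716  0.6551522  -0.73828377]
 [ 0.00443307 -0.65528343 -0.75537009  0.95826966]
 [ 0.          0.          0.          1.        ]]
```

View pics/top0.png

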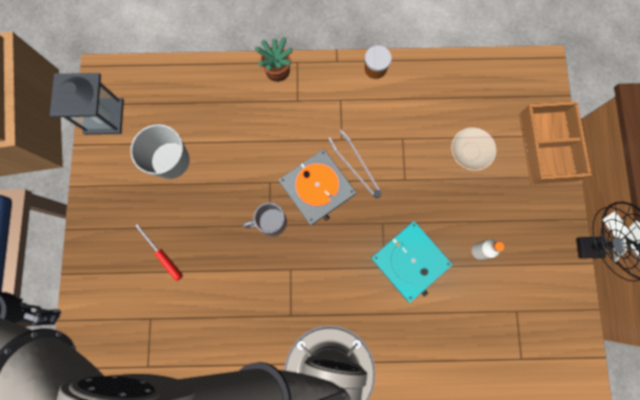

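View pics/side0.png

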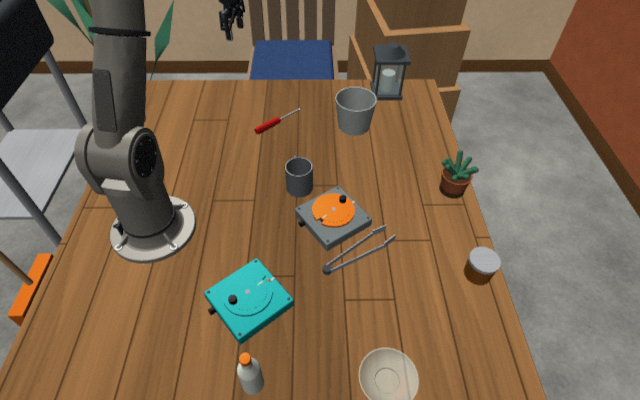

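Two things have the box shape: the grey box with the orange cover at top (317,185) / side (333,213), and an all-teal one at top (412,261) / side (248,299). I choose the grey and orange one and check it in a close crop.

Run:
```python
import cv2,numpy as np
a=cv2.imread('pics/top0.png')[140:235,270:390]; b=cv2.imread('pics/side0.png')[175:255,285:385]
a=cv2.resize(a,(720,570),interpolation=cv2.INTER_CUBIC)
b=cv2.resize(b,(700,560),interpolation=cv2.INTER_CUBIC)
cv2.imwrite('pics/ca.png',a);cv2.imwrite('pics/cb.png',b)
```

```text
(no output)
```

View pics/ca.png

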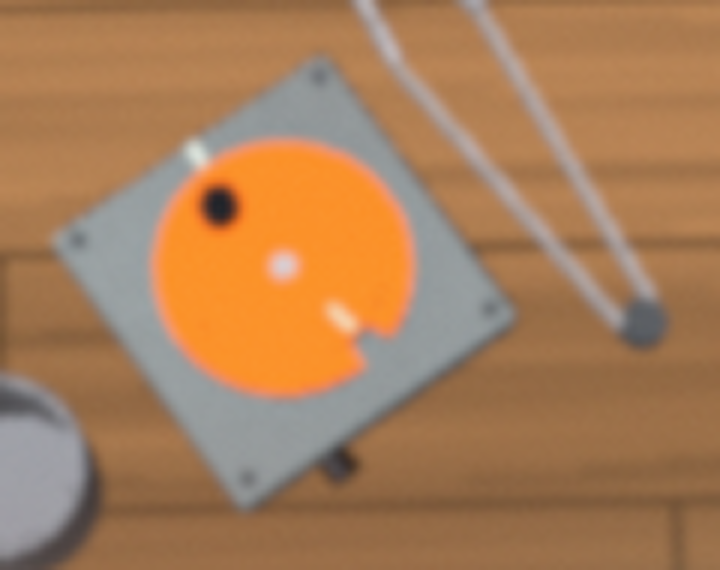

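View pics/cb.png

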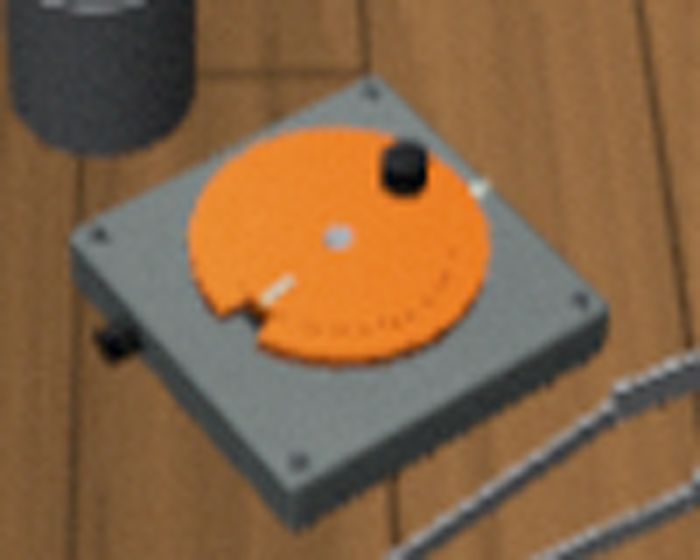

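The crop shows a grey box with an orange cover. The box's white line is at top (302.8,165.5), the tab at (306.5,174.3), the spindle at (317.2,184.3) and the notch at (332.5,198). The cover has to turn nearly half a turn.

Run:
```python
from h import *
c=load('top0'); s=load('side0')
P=lambda u,v:(270+u/6,140+v/6); Q=lambda u,v:(285+u/7,175+v/7)
S={}
for nm,z,a,b in [('spindle',.051,(283,266),(339,238)),('line',.032,(197,153),(480,187)),('tab',.0668,(219,204),(405,151)),('notch',.0508,(379,350),(240,312)),
 ('cA',.032,(322,55),(607,310)),('cB',.032,(55,240),(370,77)),('cC',.032,(245,508),(73,238)),('cD',.032,(515,313),(295,493)),('dash',.0508,(342,318),(278,290))]:
    S[nm]=[pt(c,*P(*a),z),pt(s,*Q(*b),z)]
    print(nm,S[nm][0].round(4),S[nm][1].round(4))
corn=[np.mean([S['c'+k][i][:2] for k in 'ABCD'],0) for i in (0,1)]
print('box centre',corn)
for i in (0,1):
    o=corn[i]
    for k in('line','tab','notch','dash'):
        d=S[k][i][:2]-o;print(i,k,np.hypot(*d).round(4),np.degrees(np.arctan2(d[1],d[0])).round(1))
    d=(S['cA'][i]+S['cB'][i]-S['cC'][i]-S['cD'][i]);print('box x',np.degrees(np.arctan2(d[1],d[0])))
# heights near box
for n in('top0','side0'):
    c=load(n);f=foc(c);v,u=np.mgrid[0:400,0:640];d=c['depth']
    p=np.stack([(u-c['cx'])/f*d,(v-c['cy'])/f*d,d],-1)@c['pose'][:3,:3].T+c['pose'][:3,3]
    m=(abs(p[...,0]-corn[0][0])<.25)&(abs(p[...,1]-corn[0][1])<.25)&(p[...,2]>.06)&(d>0)
    q=p[m];mm=q[:,2]>.08;print(n,q[mm].min(0).round(3),q[mm].max(0).round(3)) if mm.any() else 0
```

```text
spindle [0.5069 0.0242 0.051 ] [0.5088 0.0225 0.051 ]
line [0.5674 0.0646 0.032 ] [0.5697 0.0653 0.032 ]
tab [0.5332 0.0531 0.0668] [0.5363 0.0547 0.0668]
notch [ 0.4661 -0.0195  0.0508] [ 0.4684 -0.0147  0.0508]
cA [0.6149 0.004  0.032 ] [ 6.16e-01 -6.00e-04  3.20e-02]
cB [0.5261 0.1324 0.032 ] [0.527  0.1284 0.032 ]
cC [0.3962 0.0441 0.032 ] [0.4013 0.0397 0.032 ]
cD [ 0.4863 -0.0845  0.032 ] [ 0.4882 -0.0881  0.032 ]
dash [ 0.4816 -0.0027  0.0508] [ 0.4836 -0.0038  0.0508]
box centre [array([0.50588614, 0.02401849]), array([0.50811479, 0.01985866])]
0 line 0.0737 33.4
0 tab 0.0399 46.8
0 notch 0.059 -132.4
0 dash 0.0361 -132.2
box x 34.363467018316015
1 line 0.0766 36.4
1 tab 0.0448 51.1
1 notch 0.0526 -138.9
1 dash 0.0341 -135.9
box x 34.79548402449609
top0 [0.369 0.116 0.08 ] [0.449 0.209 0.098]
side0 [0.37 0.11 0.08] [0.45  0.194 0.095]
```

```bash
cat >> h.py <<'E'
def tool():
    o=bot.get_obs(); w,x,y,z=o['tool_rot']
    from scipy.spatial.transform import Rotation as R
    M=R.from_quat([x,y,z,w]).as_matrix(); return o['eef_pos'],M,np.degrees(np.arctan2(M[1,0],M[0,0]))
C=np.array([.507,.023])
def row(p,yaw):   # world target -> jog row
    e,M,a=tool(); d=M.T@(np.array(p)-e)*100; s=-(yaw-a)
    return [*d.round(2),round(float(np.radians((s+180)%360-180)),3)]
def push(t,lag,z,r=.04):  # tab angle t deg; finger lag behind it (m); tool x = -tangent
    c,s=np.cos(np.radians(t)),np.sin(np.radians(t))
    return row([*(C+r*np.array([c,s])-lag*np.array([-s,c])),z],t-90)
E
python3 - <<'E'
from h import *
print(tool()[0],tool()[2],push(47,.032,.15))
E
```

```text
[0.19209531 0.64655081 0.23042651] 163.4559938001293 [np.float64(-52.59), np.float64(-48.64), np.float64(8.13), -2.68]
```

```bash
python3 -m jog '[[-3,-2.8,0,0.1],[-6,-5.5,0,0.2],[-9,-8.3,0,0.3],[-12,-11,0,0.4],[-15,-13.8,0,0.5],[-18,-16.6,0,0.6],[-21,-19.4,0,0.7],[-24,-22.2,0,0.8],[-27,-25,0,0.9],[-30,-27.7,0,1.0],[-33,-30.5,0,1.1],[-36,-33.3,0,1.2],[-39,-36,0,1.3],[-42,-38.8,0,1.4],[-45,-41.6,0,1.5],[-48,-44.4,0,1.6],[-50.5,-46.7,0,1.7],[-52.6,-48.6,0,1.8],[-52.6,-48.6,0,1.8],[-52.6,-48.6,0,1.8]]' 1 30
python3 - <<'E'
from h import *
print(tool()[0],tool()[2],bot.get_obs()['q'].round(2),push(47,.032,.15))
E
```

```text
t: 1.77
eef_pos: [0.5582, 0.0295, 0.231]
tool_rot: [0.0, 0.865, 0.501, -0.001]
contact_force: [0.8, 0.4, 0.6]
gripper_width: -0.002
grasp_force: 0.0
[0.5581741  0.02951591 0.23095027] 60.142541786883776 [-0.67  0.33  0.64  1.87 -0.23  1.02 -0.46] [np.float64(0.06), np.float64(-0.09), np.float64(8.09), 1.8]
```

```bash
python3 -m jog '[[0,0,0.5,0.12],[0,0,1,0.24],[0,0,1.5,0.36],[0,0,2,0.48],[0,0,2.5,0.6],[0,0,3,0.72],[0,0,3.5,0.84],[0,0,4,0.96],[0,0,4.5,1.08],[0,0,5,1.2],[0,0,5.5,1.32],[0,0,6,1.44],[0,0,6.5,1.56],[0,0,7,1.68],[0,0,7.5,1.8],[0,0,8,1.8],[0,0,8,1.8]]'
python3 - <<'E'
from h import *
print(tool()[0],tool()[2],bot.get_obs()['q'].round(2),push(47,.032,.0565))
snap('side','side1');im=cv2.imread('pics/side1.png')[120:270,240:440];cv2.imwrite('pics/s1.png',cv2.resize(im,(800,600),interpolation=cv2.INTER_CUBIC))
E
```

```text
t: 3.18
eef_pos: [0.5568, 0.033, 0.1499]
tool_rot: [0.001, 0.932, -0.362, -0.001]
contact_force: [-0.7, 0.6, -0.3]
gripper_width: 0.001
grasp_force: 0.0
[0.55682072 0.03297025 0.14990456] -42.45340892554652 [-0.9   0.58  1.01  1.96 -0.61  0.94 -1.9 ] [np.float64(0.25), np.float64(0.11), np.float64(9.34), 0.01]
```

View pics/s1.png

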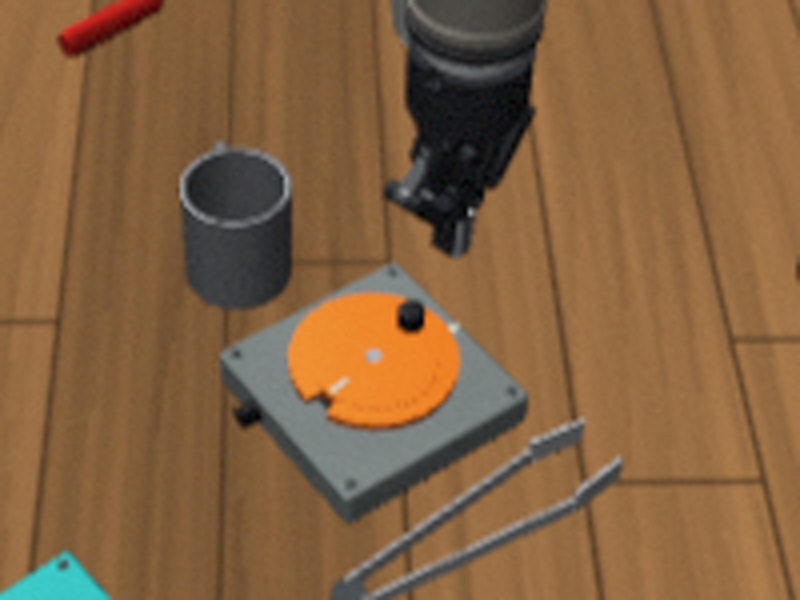

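The fingertips are at crop (455,250), to the right of the tab at (411,315), and the way down is free. Next I descend beside the tab.

```bash
python3 -m jog '[[0.2,0,2,0],[0.2,0,4,0],[0.2,0.1,6,0],[0.2,0.1,7.5,0],[0.2,0.1,8.5,0],[0.2,0.1,9.0,0],[0.2,0.1,9.3,0],[0.2,0.1,9.3,0],[0.2,0.1,9.3,0]]'
python3 - <<'E'
from h import *
print(tool()[0],tool()[2])
print([push(47,.021,.0565)]);
for t in range(53,150,6): print([float(x) for x in push(t,.021,.0565)])
E
```

```text
t: 3.98
eef_pos: [0.5594, 0.0293, 0.059]
tool_rot: [-0.0, 0.931, -0.365, 0.0]
contact_force: [-1.1, -0.2, -0.3]
gripper_width: 0.003
grasp_force: 0.0
[0.55935816 0.02931414 0.0589861 ] -42.782543682200156
[[np.float64(-1.3), np.float64(0.03), np.float64(0.25), 0.004]]
[-1.73, -0.17, 0.25, -0.101]
[-2.18, -0.32, 0.25, -0.206]
[-2.64, -0.43, 0.25, -0.31]
[-3.11, -0.49, 0.25, -0.415]
[-3.58, -0.49, 0.25, -0.52]
[-4.05, -0.45, 0.25, -0.625]
[-4.51, -0.36, 0.25, -0.729]
[-4.97, -0.22, 0.25, -0.834]
[-5.4, -0.04, 0.25, -0.939]
[-5.81, 0.19, 0.24, -1.043]
[-6.2, 0.46, 0.24, -1.148]
[-6.56, 0.77, 0.24, -1.253]
[-6.88, 1.12, 0.24, -1.358]
[-7.16, 1.5, 0.24, -1.462]
[-7.41, 1.9, 0.24, -1.567]
[-7.61, 2.33, 0.24, -1.672]
[-7.76, 2.78, 0.24, -1.776]
```

```bash
python3 -m jog '[[-0.6,0,0.1,0],[-1.2,0,0.1,0],[-1.7,-0.15,0.1,-0.1],[-2.2,-0.3,0.1,-0.2],[-2.65,-0.4,0.1,-0.31],[-3.1,-0.5,0.1,-0.415],[-3.6,-0.5,0.1,-0.52],[-4.05,-0.45,0.1,-0.625],[-4.5,-0.35,0.1,-0.73],[-4.95,-0.2,0.1,-0.835],[-5.4,0,0.1,-0.94],[-5.8,0.2,0.1,-1.04],[-6.2,0.45,0.1,-1.15],[-6.55,0.75,0.1,-1.25],[-6.9,1.1,0.1,-1.36],[-7.15,1.5,0.1,-1.46],[-7.15,1.5,0.1,-1.46]]'
python3 - <<'E'
from h import *
print(tool()[0],tool()[2],bot.get_obs()['q'].round(2))
c=snap('top','top2');s=snap('side','side2')
a=cv2.resize(cv2.imread('pics/top2.png')[145:225,277:357],(400,400),interpolation=cv2.INTER_CUBIC)
b=cv2.resize(cv2.imread('pics/side2.png')[175:255,285:365],(400,400),interpolation=cv2.INTER_CUBIC)
cv2.imwrite('pics/m2.png',np.hstack([a,b]))
for t in range(137,215,6): print(t,[float(x) for x in push(t,.021,.057)])
E
```

```text
t: 5.4
eef_pos: [0.4956, 0.0672, 0.0578]
tool_rot: [-0.0, 0.936, 0.351, 0.0]
contact_force: [0.6, 0.5, 0.2]
gripper_width: 0.006
grasp_force: 0.0
[0.49561202 0.06716148 0.05783645] 41.0574274202937 [-0.65  0.49  0.49  2.13 -0.4   0.61 -0.73]
137 [-0.4, -0.13, 0.06, -0.11]
143 [-0.85, -0.28, 0.06, -0.215]
149 [-1.31, -0.38, 0.06, -0.32]
155 [-1.78, -0.44, 0.06, -0.425]
161 [-2.25, -0.44, 0.06, -0.529]
167 [-2.72, -0.39, 0.06, -0.634]
173 [-3.19, -0.3, 0.06, -0.739]
179 [-3.64, -0.16, 0.06, -0.843]
185 [-4.07, 0.03, 0.06, -0.948]
191 [-4.48, 0.27, 0.06, -1.053]
197 [-4.86, 0.54, 0.06, -1.158]
203 [-5.22, 0.86, 0.06, -1.262]
209 [-5.54, 1.21, 0.06, -1.367]
```

View pics/m2.png

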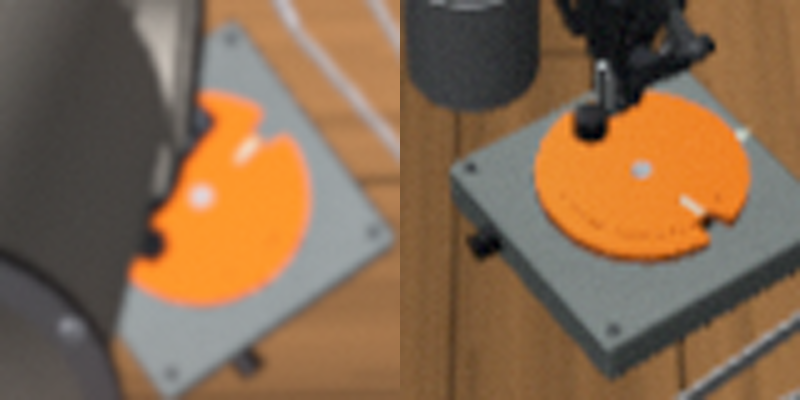

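The tab follows the finger: it is at the right panel's (592,122) and the notch has come round to (715,228). I continue to just short of the target.

```bash
python3 -m jog '[[-0.4,-0.15,0.05,-0.11],[-0.85,-0.3,0.05,-0.215],[-1.3,-0.4,0.05,-0.32],[-1.8,-0.45,0.05,-0.425],[-2.25,-0.45,0.05,-0.53],[-2.7,-0.4,0.05,-0.635],[-3.2,-0.3,0.05,-0.74],[-3.65,-0.15,0.05,-0.845],[-4.05,0.05,0.05,-0.95],[-4.5,0.25,0.05,-1.05],[-4.85,0.55,0.05,-1.16],[-5.2,0.85,0.05,-1.26],[-5.2,0.85,0.05,-1.26]]'
python3 - <<'E'
from h import *
print(tool()[0],tool()[2])
c=snap('top','top3');s=snap('side','side3')
a=cv2.resize(cv2.imread('pics/top3.png')[145:225,277:357],(400,400),interpolation=cv2.INTER_CUBIC)
b=cv2.resize(cv2.imread('pics/side3.png')[175:255,285:365],(400,400),interpolation=cv2.INTER_CUBIC)
cv2.imwrite('pics/m3.png',np.hstack([a,b]))
E
```

```text
t: 6.58
eef_pos: [0.4624, 0.0259, 0.0568]
tool_rot: [-0.0, 0.552, 0.834, -0.0]
contact_force: [0.4, 0.5, 0.2]
gripper_width: 0.003
grasp_force: 0.0
[0.46235292 0.02593024 0.05682398] 113.02658512078571
```

View pics/m3.png

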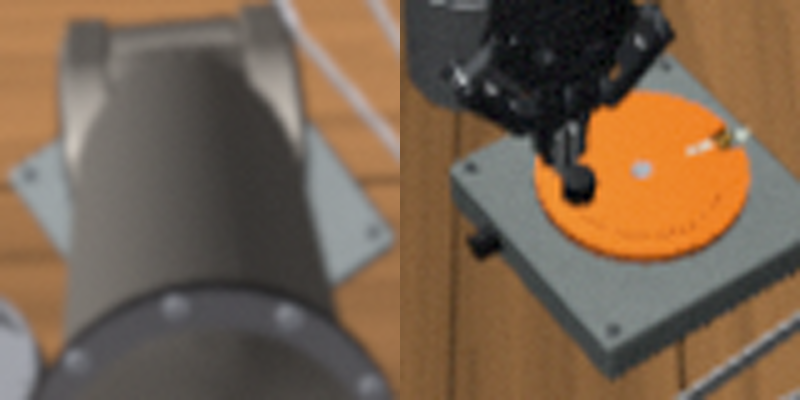

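```bash
cat > m.py <<'E'
from h import *
import sys
s=load(sys.argv[1]); im=s['pixels'].astype(int)
# light (unsaturated bright) blobs near the cover, side view
sat=im.max(2)-im.min(2); m=((im.min(2)>125)&(im.max(2)>170)).astype(np.uint8); m[:, :325]=0;m[:,365:]=0;m[:190]=0;m[225:]=0
n,l,st,ce=cv2.connectedComponentsWithStats(m)
for k in range(1,n):
    yy,xx=np.nonzero(l==k); w=im[yy,xx].min(1)-110
    u,v=(xx*w).sum()/w.sum(),(yy*w).sum()/w.sum()
    for z in(.032,.042,.0508):
        p=pt(s,u,v,z)
        for q in([.508,.0225],[.508,.021]):
            d=p[:2]-q; print(k,st[k,4],round(u,1),round(v,1),z,np.hypot(*d).round(4),np.degrees(np.arctan2(d[1],d[0])).round(1))
E
python3 m.py side3
python3 - <<'E'
from h import *
a=cv2.resize(cv2.imread('pics/side3.png')[190:217,322:358],(800,600),interpolation=cv2.INTER_CUBIC);cv2.imwrite('pics/z3.png',a)
E
```

```text
1 5 352.7 201.4 0.032 0.0739 36.5
1 5 352.7 201.4 0.032 0.0748 37.4
1 5 352.7 201.4 0.042 0.068 31.3
1 5 352.7 201.4 0.042 0.0687 32.3
1 5 352.7 201.4 0.0508 0.0633 25.9
1 5 352.7 201.4 0.0508 0.064 27.1
2 7 344.8 203.9 0.032 0.0497 44.2
2 7 344.8 203.9 0.032 0.0508 45.4
2 7 344.8 203.9 0.042 0.0434 37.0
2 7 344.8 203.9 0.042 0.0443 38.5
2 7 344.8 203.9 0.0508 0.0385 28.7
2 7 344.8 203.9 0.0508 0.0392 30.7
3 9 333.0 208.5 0.032 0.018 86.7
3 9 333.0 208.5 0.032 0.0195 86.9
3 9 333.0 208.5 0.042 0.0096 87.7
3 9 333.0 208.5 0.042 0.0111 88.0
3 9 333.0 208.5 0.0508 0.0022 95.0
3 9 333.0 208.5 0.0508 0.0037 93.0
```

View pics/z3.png

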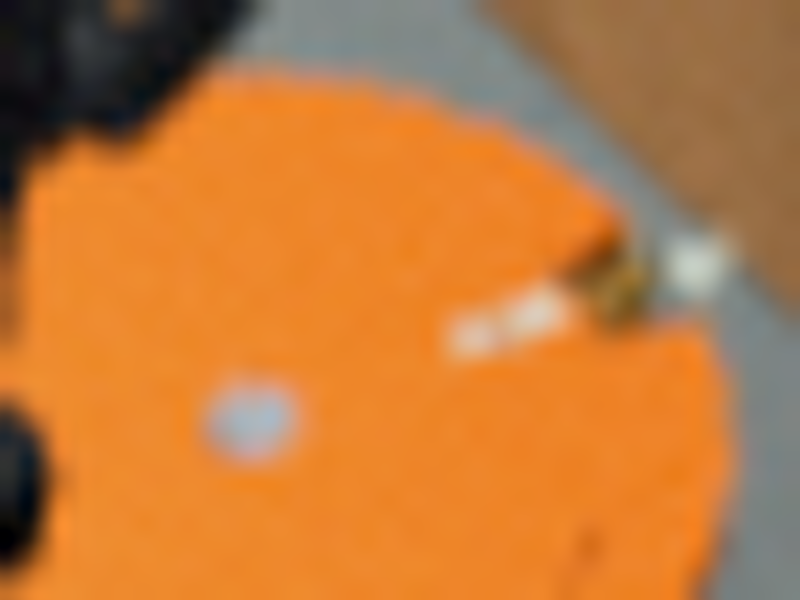

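Run:
```python
from h import *
s=load('side3'); P=lambda u,v,z:pt(s,322+(u-11)/22.22,190+(v-11)/22.22,z)[:2]
o=P(252,420,.051);print(o)
for n,a in dict(pin=(615,285,.041),line=(700,262,.032),e1=(625,215,.0508),e2=(697,322,.0508),dash=(507,322,.0508),d1=(455,345,.0508),d2=(560,300,.0508)).items():
    d=P(*a)-o;print(n,np.hypot(*d).round(4),np.degrees(np.arctan2(d[1],d[0])).round(1))
for t in (206,209,212,213,214,215): print(t,[float(x) for x in push(t,.021,.057)])
```

```text
[0.50724668 0.02466751]
pin 0.0574 32.3
line 0.0742 34.7
e1 0.06 34.6
e2 0.0596 15.4
dash 0.0369 25.9
d1 0.0291 25.1
d2 0.0447 26.1
206 [-0.17, -0.12, -0.03, -0.057]
209 [-0.39, -0.21, -0.03, -0.11]
212 [-0.61, -0.29, -0.03, -0.162]
213 [-0.68, -0.32, -0.03, -0.179]
214 [-0.76, -0.34, -0.03, -0.197]
215 [-0.83, -0.36, -0.03, -0.214]
```

About 9° remain: the notch is at 25.6° and the box's +x side at 34.5°.

```bash
python3 -m jog '[[-0.15,-0.1,0,-0.05],[-0.3,-0.17,0,-0.08],[-0.45,-0.23,0,-0.12],[-0.6,-0.29,0,-0.16],[-0.6,-0.29,0,-0.16],[-0.6,-0.29,0,-0.16]]'
python3 - <<'E'
from h import *
print(tool()[0],tool()[2])
s=snap('side','side4')
a=cv2.resize(cv2.imread('pics/side4.png')[190:217,322:358],(800,600),interpolation=cv2.INTER_CUBIC);cv2.imwrite('pics/z4.png',a)
E
python3 m.py side4 | grep -E '^2.*0.0508'
```

```text
t: 7.18
eef_pos: [0.4621, 0.0202, 0.0567]
tool_rot: [-0.0, 0.485, 0.875, -0.0]
contact_force: [0.5, 1.3, 0.7]
gripper_width: 0.001
grasp_force: 0.3
[0.4620567  0.02016223 0.05670919] 122.00426745198271
2 7 343.7 203.1 0.0508 0.0377 34.9
2 7 343.7 203.1 0.0508 0.0386 36.7
```

View pics/z4.png

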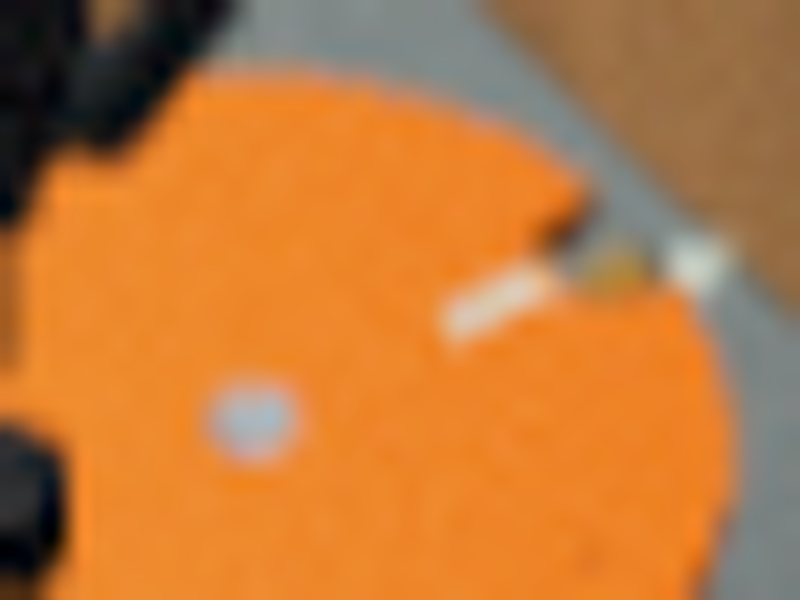

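Run:
```python
from h import *
s=load('side4'); P=lambda u,v,z:pt(s,322+(u-11)/22.22,190+(v-11)/22.22,z)[:2]
o=P(252,420,.051);print(o)
for n,a in dict(pin=(617,270,.041),line=(700,262,.032),e1=(595,193,.0508),e2=(682,293,.0508),d1=(452,330,.0508),d2=(550,278,.0508)).items():
    d=P(*a)-o;print(n,np.hypot(*d).round(4),np.degrees(np.arctan2(d[1],d[0])).round(1))
    if n=='pin':print(P(*a))
for r in(.0,.055,.06,.065): # expected pin tip pixel
    f=foc(s);T=s['pose'];w=np.array([*(o+r*np.array([np.cos(.602),np.sin(.602)])),.042]);q=T[:3,:3].T@(w-T[:3,3]);print(r,((q[0]/q[2]*f+s['cx'])-322)*22.22+11,((q[1]/q[2]*f+s['cy'])-190)*22.22+11)
for t in (212,214,215): print(t,[float(x) for x in push(t,.021,.057)])
```

```text
[0.50724668 0.02466751]
pin 0.0591 34.2
[0.55618287 0.05787879]
line 0.0742 34.7
e1 0.0594 39.6
e2 0.0596 20.3
d1 0.03 29.6
d2 0.0456 30.9
0.0 249.77070820661888 465.6158532890722
0.055 590.6608690230349 277.2349394698362
0.06 621.0659956647979 260.4326195441244
0.065 651.37563097174 243.68306953371916
212 [-0.04, -0.03, -0.03, 0.001]
214 [-0.18, -0.11, -0.03, -0.034]
215 [-0.25, -0.14, -0.03, -0.052]
```

The notch is at 30° and needs 4.5° more.

```bash
python3 -m jog '[[-0.1,-0.06,0,-0.03],[-0.2,-0.11,0,-0.05],[-0.28,-0.15,0,-0.07],[-0.34,-0.18,0,-0.08],[-0.34,-0.18,0,-0.08],[-0.34,-0.18,0,-0.08]]'
python3 - <<'E'
from h import *
print(tool()[0],tool()[2])
s=snap('side','side5')
a=cv2.resize(cv2.imread('pics/side5.png')[190:217,322:358],(800,600),interpolation=cv2.INTER_CUBIC);cv2.imwrite('pics/z5.png',a)
o=np.array([.50725,.02467]);f=foc(s)
im=s['pixels'].astype(float)
# sample rim colour at r=55 mm on cover top vs angle, same for side4 for calibration
for n in('side3','side4','side5'):
    c=load(n);A=np.radians(np.arange(5,65,.5));R=[]
    for r in(.050,.053,.056):
        w=np.stack([o[0]+r*np.cos(A),o[1]+r*np.sin(A),0*A+.0508],1)
        q=(w-c['pose'][:3,3])@c['pose'][:3,:3]; u=(q[:,0]/q[:,2]*f+c['cx']).astype(np.float32);v=(q[:,1]/q[:,2]*f+c['cy']).astype(np.float32)
        px=cv2.remap(c['pixels'].astype(np.float32),u[None],v[None],cv2.INTER_LINEAR)[0]
        g=px[:,0]<190; R.append((np.degrees(A[g]).min().round(1),np.degrees(A[g]).max().round(1)) if g.any() else None)
    print(n,R)
E
python3 m.py side5 | grep -E '0.0508'
```

```text
t: 7.73
eef_pos: [0.4624, 0.0159, 0.0568]
tool_rot: [-0.0, 0.448, 0.894, 0.0]
contact_force: [0.5, 0.9, -0.5]
gripper_width: -0.002
grasp_force: 0.4
[0.46235475 0.01588269 0.05677573] 126.73374914695574
side3 [(np.float64(16.0), np.float64(31.5)), (np.float64(16.0), np.float64(32.5)), (np.float64(15.5), np.float64(33.0))]
side4 [(np.float64(25.5), np.float64(39.5)), (np.float64(24.5), np.float64(40.0)), (np.float64(22.5), np.float64(40.5))]
side5 [(np.float64(29.0), np.float64(44.5)), (np.float64(29.0), np.float64(45.0)), (np.float64(28.5), np.float64(46.0))]
1 6 343.1 202.3 0.0508 0.0383 40.2
1 6 343.1 202.3 0.0508 0.0393 41.9
2 6 352.8 201.6 0.0508 0.0632 25.4
2 6 352.8 201.6 0.0508 0.0639 26.6
3 8 333.2 208.4 0.0508 0.0024 84.3
3 8 333.2 208.4 0.0508 0.0039 86.5
```

View pics/z5.png

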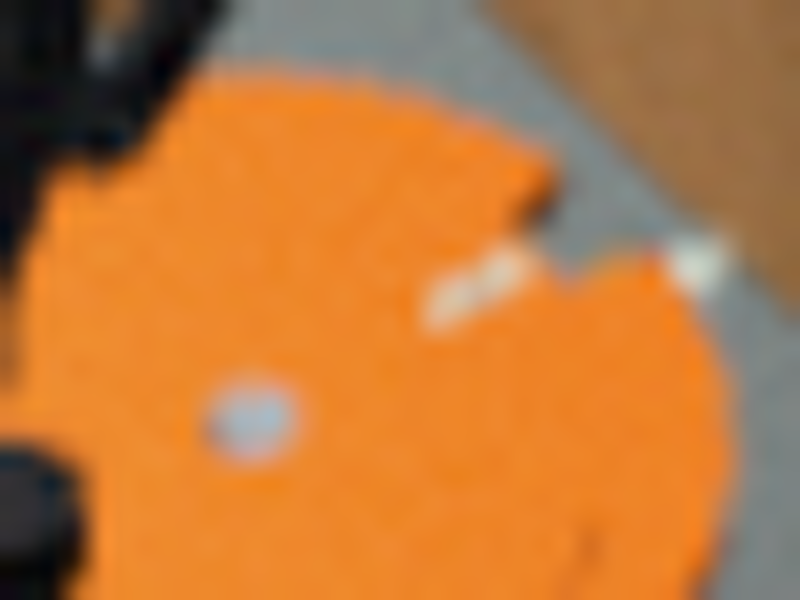

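Run:
```python
from h import *
s=load('side5'); P=lambda u,v,z:pt(s,322+(u-11)/22.22,190+(v-11)/22.22,z)[:2]
o=P(252,420,.051)
for n,a in dict(e1=(555,167,.0508),e2=(655,247,.0508),d1=(433,318,.0508),d2=(522,258,.0508),tab=(10,470,.0668)).items():
    d=P(*a)-o;print(n,np.hypot(*d).round(4),np.degrees(np.arctan2(d[1],d[0])).round(1))
# pin and line angles from side3/top0 ; box axis from top corners
print(bot.get_obs()['eef_pos'],'CCW rel finger:')
d=bot.get_obs()['eef_pos'][:2]-o;print(d, np.degrees(np.arctan2(d[1],d[0])))
```

```text
e1 0.059 46.1
e2 0.0601 28.4
d1 0.0292 35.4
d2 0.0447 37.0
tab 0.0376 -146.1
[0.46234865 0.01588865 0.05678533] CCW rel finger:
[-0.04489804 -0.00877886] -168.93660717805815
```

The notch is at about 36.6° and the target is 34.5°, about 2° past but inside the ±3.8° clearance. The pin is just hidden by the near lip from this camera. I back off the tab, move inward and press gently with force feedback.

```bash
python3 -m jog '[[0.8,0,0,0],[1.5,0.6,0,0],[1.5,1.4,0,0],[1.5,2,0,0],[1.5,2,0.3,0],[1.5,2,0.5,0],[1.5,2,0.6,0],[1.5,2,0.7,0],[1.5,2,0.8,0],[1.5,2,0.9,0],[1.5,2,1.0,0],[1.5,2,1.0,0]]'
```

```text
t: 8.78
eef_pos: [0.4695, 0.0399, 0.0467]
tool_rot: [0.0, 0.448, 0.894, 0.0]
contact_force: [1.0, 0.2, 1.6]
gripper_width: -0.001
grasp_force: 0.7
```

```bash
python3 -m jog '[[0,0,0.1,0],[0,0,0.2,0],[0,0,0.3,0],[0,0,0.4,0],[0,0,0.5,0],[0,0,0.55,0],[0,0,0.6,0],[0,0,0.6,0],[0,0,0.6,0]]'
```

```text
t: 9.53
eef_pos: [0.4694, 0.04, 0.0413]
tool_rot: [-0.0, 0.448, 0.894, 0.0]
contact_force: [-2.7, 0.7, 10.8]
gripper_width: -0.001
grasp_force: 5.5
```

```bash
python3 -m jog '[[0,0,0.1,0],[0,0,0.2,0],[0,0,0.2,0],[0,0,0.2,0]]'
```

```text
t: 9.87
eef_pos: [0.4695, 0.0402, 0.0402]
tool_rot: [-0.0, 0.448, 0.894, 0.0]
contact_force: [-6.8, 0.7, 25.3]
gripper_width: -0.004
grasp_force: 12.7
```

```bash
python3 -m jog '[[0,0,-0.5,0],[0,0,-1.5,0],[0,0,-3.5,0],[0,0,-6,0],[0,0,-9,0],[0,0,-12,0],[0,0,-16,0],[0,0,-20,0],[0,0,-20,0],[0,0,-20,0]]'
python3 - <<'E'
from h import *
s=snap('side','side6'); 
a=cv2.resize(cv2.imread('pics/side6.png')[150:255,275:415],(800,600),interpolation=cv2.INTER_CUBIC);cv2.imwrite('pics/z6.png',a)
for n in('side0','side5','side6'):
    c=load(n);f=foc(c);v,u=np.mgrid[195:225,320:350];d=c['depth'][195:225,320:350]
    p=np.stack([(u-c['cx'])/f*d,(v-c['cy'])/f*d,d],-1)@c['pose'][:3,:3].T+c['pose'][:3,3]
    r=np.hypot(p[...,0]-.5072,p[...,1]-.0237);m=(r>.012)&(r<.04)&(p[...,1]<.03)&(p[...,2]<.06);print(n,np.median(p[m][:,2]),m.sum())
E
```

```text
t: 10.7
eef_pos: [0.4705, 0.0399, 0.2413]
tool_rot: [0.002, 0.448, 0.894, 0.002]
contact_force: [0.2, -0.2, -0.3]
gripper_width: 0.001
grasp_force: 0.0
side0 0.05020794115866939 262
side5 0.05007987916710821 223
side6 0.04172312292142366 236
```

View pics/z6.png

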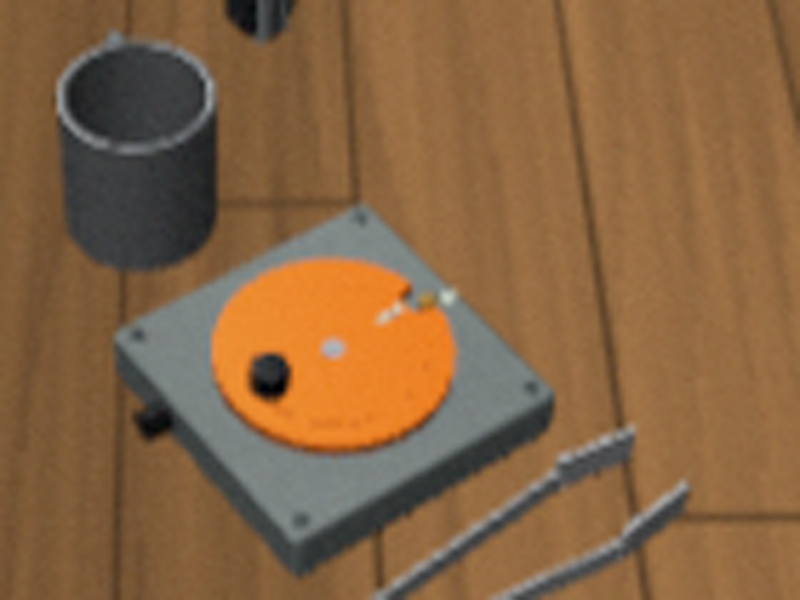

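The cover is seated. Its top face is at about 42 mm, 25 N met a hard stop, the pin stands in the notch at crop (427,298), and the mug and tongs look unmoved. The hand is 20 cm clear.

```bash
python3 -c "
from station import bot
print(bot.hand_in())"
```

```text
the job is handed in; nothing more can be done
None
```

I turned the cover until its notch was over the brass pin, pressed it down to its stop at about 42 mm, left the hand about 20 cm clear, and handed the job in at about 11 s; the hand-in gave no verdict.

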